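# Refit the upper tier of the drying stand and snap its cap on

## Task

The drying stand's upper tier has been washed and goes back on: lower the tall spacer sleeve over the centre post until it is fully home, then lower the small spoked tier over the post, hub upward, until it sits on the sleeve; do not let either drop down the post. Then press the round snap cap onto the stud at the top of the post until it clicks, keep pressing after the push gives way until the cap is fully home, and finish like that: the gripper still on the cap and still pushing it down firmly, not letting go. Leave the bottles, cup, scoop and everything else where they are.

Things in the scene. Friction and masses are not known exactly. Their poses are not given: they have to be found in the camera images.
- stand: Round white drying stand standing on the shelf, 280 mm across; it does not move. Origin at its underside on the axis of its centre post, z up. Slotted spokes and a flat hub 52 mm across have their tops 24 mm above the shelf. From the hub rises a plain round post 21 mm in diameter; from 123 to 129 mm above the shelf it tapers to the stud.
- stud_tip (a point): Point on the post's axis at the tip of the stud, 144.5 mm above the shelf. The stud, the post's thinner top end, is 14 mm in diameter and from 140 mm up tapers to 8 mm across. Four small sprung catches stick out 3 mm from its side at 139 mm (20 mm across them); the sleeve and the tier slip over them freely.
- sleeve: Tall plain white spacer sleeve (a tube), standing upright: outer diameter 34 mm, bore 25 mm, 80 mm tall, about 40 g; origin at the centre of its lower end, z along its axis. Fully home it stands on the stand's hub: origin 24 mm above the shelf.
- sleeve_top (a point): Centre of the sleeve's upper end, 80 mm above its origin. With the sleeve home the post and stud stand 40.5 mm out of it, so hold it near its top to keep the palm off the stud.
- tier: Small white spoked tier lying hub upward: a ring 110 mm across and 7 mm high, eight slotted spokes 5 mm high, and in the middle a round hub 34 mm in diameter, 22 mm tall, with a 25 mm bore right through; about 50 g; origin at the centre of its underside, z up the hub. Fully home its underside rests on the sleeve's top: origin 104 mm above the shelf.
- tier_top (a point): Centre of the upper end of the tier's hub, 22 mm above its origin.
- cap: Round white snap cap standing open side down: 36 mm in diameter, 22 mm tall, flat top, about 30 g; origin at the centre of its underside, z up. Its bore is 21.6 mm wide at the mouth, narrows to a lip 16.4 mm wide 6 to 7.5 mm up, widens to a groove, and ends at a ceiling 17 mm up.
- cap_top (a point): Centre of the cap's flat top, 22 mm above its origin. Pressed on, the cap meets the catches about 11 mm above home; the push rises to about 10 N some 7 mm above home, then drops as the catches snap into its groove and draw it down. Fully home its ceiling rests on the stud's tip: underside 127.5 mm above the shelf, 1.5 mm clear of the tier's hub.
- bottle_a: Bystander: amber plastic bottle standing mouth down on the spokes, 56 mm in diameter, 96 mm tall; origin at its lower end, about 106 mm from the post's axis.
- bottle_b: Bystander: the other amber bottle, the same, elsewhere on the spokes.
- sippy_cup: Bystander: stainless sippy cup standing mouth down on the spokes, 68 mm in diameter, 90 mm tall, with two side handles 110 mm over both; origin at its lower end, about 103 mm from the post's axis.
- scoop: Bystander: pink measuring scoop lying on the spokes, bowl 32 mm across and 26 mm high (origin under the bowl, about 115 mm from the post's axis), handle 70 mm long.
- screw_ring: Bystander: low ribbed white bottle screw ring lying among the parts, 54 mm across, 18 mm high, 34 mm bore; origin at the centre of its underside. Not part of the stand.
- tongs: Bystander: steel bottle tongs lying flat on the right, 215 mm long, 12 mm high; origin at the middle, x towards the jaws.
There are look-alikes about, which are no part of the job. Leave any pink look-alike of the tier alone.

How it is judged (in metres and radians):
On the way, in this order (a step that is already met when the one before it is completed fails the run):
1. the spacer sleeve is fully home on the post, standing on the stand's hub (z of sleeve in the frame of stand between 0.0225 and 0.026 m and horizontal distance between sleeve and stand below 0.004 m and angle between sleeve's own z axis and vertical below 0.07 rad), for 0.2 s.
2. the spoked tier, hub upward, is fully home on the post, resting on the sleeve (all of step 1 and z of tier in the frame of stand between 0.102 and 0.1065 m and horizontal distance between tier and stand below 0.004 m and angle between tier's own z axis and vertical below 0.07 rad), for 0.2 s.
3. the cap has snapped on, is fully home and is still being pushed down (all of step 2 and z of cap in the frame of stand between 0.1255 and 0.129 m and horizontal distance between cap and stand below 0.003 m and angle between cap's own z axis and vertical below 0.07 rad and contact force between cap and stand above 4 N and contact force between the fingers and cap above 3 N), for 0.5 s.
At the end, for the whole second after the job is handed in: Sleeve, tier and cap are fully home on the post (within 2 mm; cap under 1.5 mm high), on its axis within 4 mm (cap 3) and upright within 4 degrees; the gripper touches the cap with over 3 N and presses it on the stand with over 4 N; no bystander moved over 30 mm or tipped (all of step 3 and distance of each of bottle_a, bottle_b, sippy_cup, scoop, screw_ring, tongs from where it was at the start of the episode below 0.03 m and angle between each of bottle_a, bottle_b, sippy_cup's own z axis and vertical below 0.3 rad); the arm keeps its last pose, push and grip.
It fails at once if the sleeve or the tier is let drop down the post (falls faster than 0.6 m/s on it) ((horizontal distance between sleeve and stand below 0.005 m and z of sleeve in the frame of stand below 0.14 m and linear speed of sleeve above 0.6 m/s) or (horizontal distance between tier and stand below 0.005 m and z of tier in the frame of stand below 0.14 m and linear speed of tier above 0.6 m/s)).
It fails at once if a bystander is pushed over 40 mm away or knocked over (distance of any of bottle_a, bottle_b, sippy_cup, scoop, screw_ring, tongs from where it was at the start of the episode above 0.04 m or angle between any of bottle_a, bottle_b, sippy_cup's own z axis and vertical above 0.6 rad).
It also fails if it takes over 69 s, if anything falls off the work surface, if the arm or the gripper's body presses on something with over 40 N, if the wrist force passes 120 N, or if a joint passes its speed limit or range.

## Robot

A 7-joint arm with a two-finger parallel gripper is mounted at the origin on the work surface. World frame = base frame: x ahead of the robot, y to its left, z up, the work surface at z = 0. Lengths are in m, angles in degrees, forces in N, time in s.
With the tool pointing down it reaches from about 0.425 to 0.875 m from the base axis. Payload 4.7 kg.
Tool frame: the origin (TCP) lies midway between the tips of the shut fingers; the grasp point (between the pads) lies 19 mm behind it; z points along the fingers, x is the direction in which the jaws open and shut, and the axes are right-handed (so a half turn about z gives the same grasp; the last joint's range is limited). The gripper opens to 87 mm and grips with 3 to 60 N. Pads are 19 mm wide; open, the fingers measure 117 mm over their backs; the gripper's body (75 mm by 190 mm) begins 51 mm behind the grasp point.
Start: joints at [68.073, 18.392, -4.016, 83.108, 1.295, 78.541, -3.26], TCP at [0.251, -0.6, 0.223] pointing down, gripper open.
Joint ranges: [-163.93, 163.93], [-17.29, 119.83], [-79.2, 71.16], [3.27, 140.29], [-89.18, 269.18], [5.43, 117.66], [-154.24, 154.24]. Speed limits (degrees/s): [147.25, 147.25, 180, 180, 180, 180, 180].

## Interface

Orientations are given as [roll, pitch, yaw] about the fixed x, y, z axes, in that order (R = Rz(yaw) Ry(pitch) Rx(roll)).
In Python, from cell import telemetry, optics, env gives the robot as it stands.
- The arm moves only by the tool arm_command, never from a script. Its arguments are lists of equal length, an entry for each row: "translation": the shift along the tool's x, y, z in cm, a list of three; "twist": the turn about the tool's z in degrees. In form: {"translation": [[x, y, z], ...], "twist": [twist, ...]}. A call has 1 to 10 rows; each row shifts and turns the pose as measured when the row begins, along the tool's axes as they then stand; what a row does not reach is not made up. A row lasts 1/8 s, in which the tool goes at most 62.5 mm and 10.7 degrees, less where a joint would pass 70% of its speed; a pose out of reach is approached as far as the arm can. A call is refused whole if a number of a shift passes 6.25 or a number of a turn 10.7, either way. A call with a gripper value outside its range is refused whole. "grip" is the opening in per cent of the stroke, from 0 (shut) to 100 (fully open), set as the call begins (left out, the last holds). The fingers move at their own pace and stop on an object; "force" is the grip in N (left out, the last holds). Time passes only in rows, so rows that do not move let the fingers close. It gives the time, the measured TCP pose, the force and the opening at its end, in the units of the state.
- telemetry.get_obs(): the state, without advancing time (a new reading comes with each control period).
- optics.read_camera(name): name is "side" or "top"; returns a dict with "img" (480x640x3 uint8, blue, green, red), "fx", "fy", "cx", "cy" (pixels), "dist" ([k1, k2, p1, p2, k3] as OpenCV has them; the pictures are not rectified), "extrinsics" (4x4, takes a point from camera to world coordinates). Camera axes: x right, y up, looking along -z (the intrinsics and any distortion apply to the point x, -y, -z); pixel columns grow to the right and rows downward; lengths in m; the calibration is good to about 2 mm. A picture is of the moment at which its call begins. There is no depth.
- env.sign_off(): hands the job in, once; it reports no verdict.
The state is a dict: "time_s": time; "qpos": joint angles; "joint_velocities": joint speeds; "effort": joint torques, N m; "tool_pos": TCP position; "tool_rot": TCP orientation; "force": force on the tool from outside, world axes, zero at the start; "wrist_torque": the same for the moment, N m; "grip_width": finger opening in m.
Only numpy, scipy, OpenCV 4.12 (cv2) and the standard library are available. Lean on these libraries where they do the work, as an engineer would, in place of code of your own. Each camera call takes 0.05 s, during which the arm holds its last target. There are 200 camera calls.

## Working session

There is one attempt and no reset: what is moved stays moved. The work goes in short steps, Python scripts to look and compute and a tool call to move; the robot and the scene stay as the last step left them, time stands still between calls to the robot, and variables do not carry over. Pictures are saved under pics/ and viewed, about 8 in all and at most 12, crops included, and the job is handed in when it is done.

Besides the shell and the picture viewer there is one more tool, called as a command line: name --pt "numbers of a row" for each row, then --argument value for the rest. arm_command: Moves the arm, as the interface text tells. Its arguments: {"type":"object","properties":{"translation":{"type":"array","items":{"type":"array","items":{"type":"number"}}},"twist":{"type":"array","items":{"type":"number"}},"grip":{"type":"number"},"force":{"type":"number"}},"required":["translation","twist"]}

```bash
mkdir -p pics; ls
cat > h.py <<'E'
import numpy as np,cv2
from cell import telemetry,optics,env
def cam(n,f=None):
    d=optics.read_camera(n)
    if f: cv2.imwrite(f,d['img'])
    return d
def K(d): return np.array([[d['fx'],0,d['cx']],[0,d['fy'],d['cy']],[0,0,1.]]),np.array(d['dist'],float)
def p2w(d,uv,z):
    k,D=K(d);n=cv2.undistortPoints(np.array(uv,float).reshape(-1,1,2),k,D).reshape(-1,2)
    E=np.array(d['extrinsics']);o=E[:3,3];r=np.c_[n[:,0],-n[:,1],-np.ones(len(n))]@E[:3,:3].T
    return o+r*((np.asarray(z)-o[2])/r[:,2])[:,None]
def w2p(d,P):
    k,D=K(d);E=np.array(d['extrinsics']);c=(np.array(P,float).reshape(-1,3)-E[:3,3])@E[:3,:3]
    return cv2.projectPoints(c*[1,-1,-1],np.zeros(3),np.zeros(3),k,D)[0].reshape(-1,2)
E
python3 - <<'E'
from h import *
for n in('top','side'):
    d=cam(n,f'pics/{n}0.png');print(n,d['fx'],d['dist'],np.round(d['extrinsics'],3).tolist())
o=telemetry.get_obs();print(o)
E
```

```text
pics
top 559.4096640235915 [0.02238884 0.         0.         0.         0.        ] [[0.013, 0.993, -0.115, 0.343], [-1.0, 0.014, 0.004, -0.133], [0.006, 0.115, 0.993, 1.692], [0.0, 0.0, 0.0, 1.0]]
side 566.8080319593247 [-0.0109986  0.         0.         0.         0.       ] [[-0.838, 0.401, -0.371, 0.011], [-0.546, -0.617, 0.567, 0.654], [-0.002, 0.677, 0.736, 1.165], [0.0, 0.0, 0.0, 1.0]]
{'time_s': 0.1, 'qpos': array([68.0724787 , 18.43480309, -4.01530918, 83.16768686,  1.29577759,
       78.54253626, -3.26087912]), 'joint_velocities': array([ 0.05764398, -0.04342911, -0.13636691, -0.24756096, -0.11170494,
        0.06364658,  0.0293335 ]), 'effort': array([ 2.27233013e-04, -4.92575347e+01, -4.06006509e-01, -3.13399315e+01,
       -6.43957802e-02,  3.94710456e-02,  3.80793585e-05]), 'tool_pos': array([ 0.2509615 , -0.599052  ,  0.22157296]), 'tool_rot': array([ 1.79993622e+02,  9.97494635e-02, -6.72638296e+01]), 'force': array([-0.16429567, -0.42854484,  0.79749529]), 'wrist_torque': array([-0.01983272,  0.00618818,  0.01062525]), 'grip_width': 0.08704490897744964}
```

View pics/top0.png

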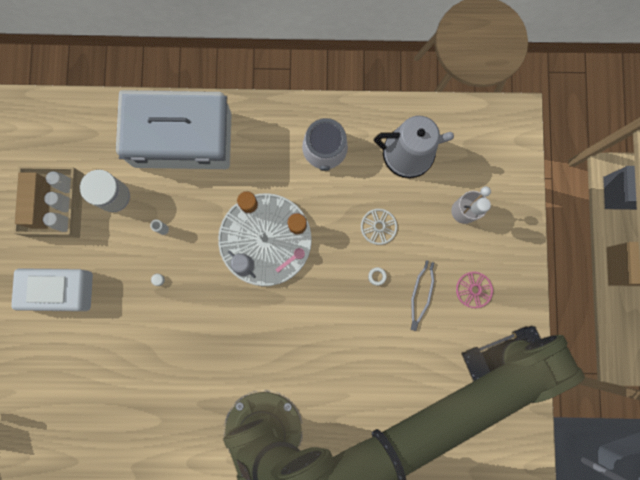

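View pics/side0.png

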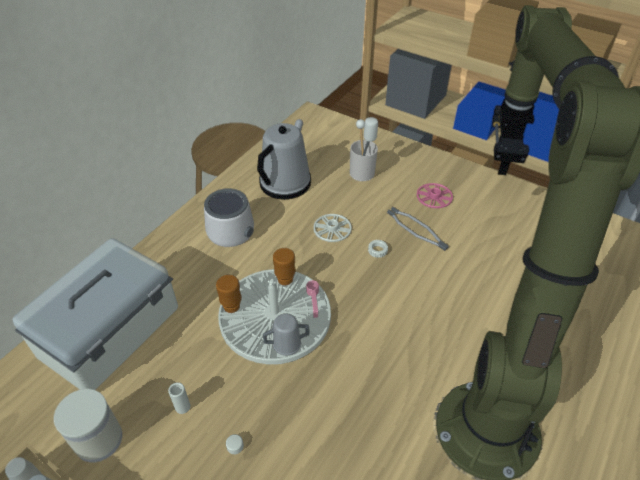

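The stand's post is at about (264,238) in the top view, the sleeve at (158,227), the cap at (157,280), the tier at (379,226) and the screw ring at (377,277). The side view matches. Next I'll enlarge both.

Run:
```python
import cv2,numpy as np
t=cv2.imread('pics/top0.png');s=cv2.imread('pics/side0.png')
def c(i,x,y,w,h,k):
    o=cv2.resize(i[y:y+h,x:x+w],None,fx=k,fy=k,interpolation=cv2.INTER_CUBIC)
    for a in range(0,w,10): cv2.line(o,(a*k,0),(a*k,6),(0,0,255),1)
    for a in range(0,h,10): cv2.line(o,(0,a*k),(6,a*k),(0,0,255),1)
    cv2.putText(o,f'{x},{y}x{k}',(8,18),0,.45,(255,0,0),1);return o
a=np.hstack([c(t,135,210,40,80,5),c(t,215,190,100,100,4),c(t,355,200,50,100,4)][:0] or [c(t,135,210,50,80,5),c(t,210,190,110,80,5)])
b=np.hstack([c(t,350,205,80,40,5),c(s,305,205,80,40,5)])
m=np.vstack([a,b]);print(m.shape);cv2.imwrite('pics/c1.png',m)
b=np.hstack([c(s,155,370,100,100,4),c(s,225,270,100,100,4)]);cv2.imwrite('pics/c2.png',b)
```

```text
(600, 800, 3)
```

View pics/c1.png

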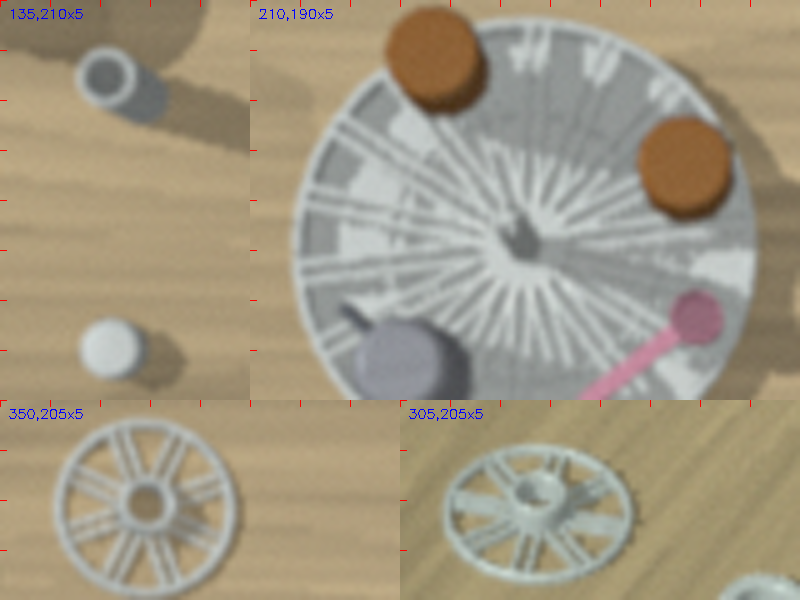

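View pics/c2.png

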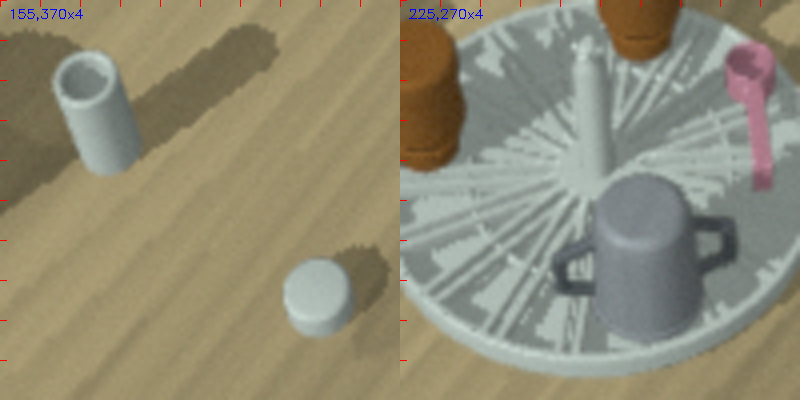

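Sleeve, cap, tier and post are clear in both views. Now triangulating.

Run:
```python
from h import *
import pickle
t=cam('top');s=cam('side')
for n,a,b,z in [('sleeve',(156.2,225.2),(177,389.5),.08),('cap',(157.3,279.5),(234.5,441.3),.022),('tierhub',(379.4,225.6),(333.2,222),.022),('tip',(263.6,234.4),(271.4,280.3),.1445)]:
    print(n,p2w(t,[a],[z])[0].round(4),p2w(s,[b],[z])[0].round(4))
print('tier ring',p2w(t,[(379.2,226.6)],[.007])[0].round(4))
# stand ring fit in top, bystander tops
for n,a,z in [('botA',(210+(434-250)/5,190+56/5),.12),('botB',(210+(684-250)/5,190+166/5),.12),('cup',(210+(402-250)/5,190+358/5),.114),('ring',(377,277),.018)]:
    print(n,p2w(t,[a],[z])[0].round(3))
```

```text
sleeve [0.5894 0.3154 0.08  ] [0.5838 0.3193 0.08  ]
cap [0.435  0.3208 0.022 ] [0.4315 0.3254 0.022 ]
tierhub [ 0.6068 -0.3409  0.022 ] [ 0.603 -0.34   0.022]
tip [ 0.558  -0.0023  0.1445] [0.5582 0.0087 0.1445]
tier ring [ 0.6061 -0.3422  0.007 ]
botA [0.656 0.05  0.12 ]
botB [ 0.595 -0.094  0.12 ]
cup [0.484 0.064 0.114]
ring [ 0.452 -0.334  0.018]
```

arm_command --pt "0 0 -0.5" --pt "0 0 -0.5" --pt "0 0 -0.5" --pt "0 0 -0.5" --pt "0 0 -0.5" --pt "0 0 0" --pt "0 0 0" --twist '[-10,-10,-10,-10,-10,-10,-7]' --grip 100

```text
time_s: 1.08
tool_pos: [0.2506, -0.5981, 0.2452]
tool_rot: [-179.7, 0.1, 2.0]
force: [-0.3, 0.4, -0.4]
grip_width: 0.0869
```

Run:
```python
from h import *
from scipy.optimize import least_squares
t=cam('top')
# stand ring outline (crop read): left 293, right 757 at row~48, top y 18 col~525
for z in (.02,.024):
    L=p2w(t,[(218.6,190+250/5),(311.4,190+250/5),(265,193.6)],[z]*3);print(z,L.round(4).tolist())
B=np.array([[.656,.05],[.595,-.094],[.484,.064]]);r=[.106,.106,.103]
print(least_squares(lambda p:np.hypot(*(B-p).T)-r,[.56,0]).x)
```

```text
0.02 [[0.5563, 0.1431, 0.02], [0.5603, -0.1361, 0.02], [0.7005, 0.0069, 0.02]]
0.024 [[0.5558, 0.1424, 0.024], [0.5598, -0.1361, 0.024], [0.6997, 0.0065, 0.024]]
[0.56297224 0.00362139]
```

arm_command --pt "4.3 -4 0" --pt "4.3 -4 0" --pt "4.3 -4 0" --pt "4.3 -4 0" --pt "4.3 -4 0" --pt "4.3 -4 0" --pt "4.3 -4 0" --pt "2 -5 0" --pt "0 -5.5 0" --pt "0 -5.5 0" --twist '[2,0,0,0,0,0,0,0,0,0]'

```text
time_s: 2.38
tool_pos: [0.5826, -0.1529, 0.242]
tool_rot: [-179.7, 0.3, -1.9]
force: [1.0, 0.2, -0.0]
grip_width: 0.0872
```

arm_command --pt "0 -6 0" --pt "0 -6 0" --pt "0 -6 0" --pt "0 -6 0" --pt "0 -6 0" --pt "0 -6 0" --pt "0 0 0" --twist '[0,0,0,0,0,0,0]'

```text
time_s: 3.25
tool_pos: [0.5937, 0.2243, 0.2436]
tool_rot: [-179.6, 0.3, -2.4]
force: [-0.2, -1.7, -0.9]
grip_width: 0.0871
```

arm_command --pt "-0.6 -4.7 0" --pt "-0.5 -4.6 0" --pt "0 0 0" --pt "0 0 0" --twist '[0,0,-2.4,0]'

```text
time_s: 3.75
tool_pos: [0.5883, 0.3155, 0.2425]
tool_rot: [-179.8, 0.3, -0.5]
force: [0.6, -1.0, 0.2]
grip_width: 0.0872
```

Run:
```python
from h import *
o=telemetry.get_obs();print(o['tool_pos'],o['tool_rot'])
t=cam('top');s=cam('side')
def c(i,x,y,w,h,k):
    o=cv2.resize(i[y:y+h,x:x+w],None,fx=k,fy=k,interpolation=cv2.INTER_CUBIC)
    for a in range(0,w,10): cv2.line(o,(a*k,0),(a*k,6),(0,0,255),1)
    for a in range(0,h,10): cv2.line(o,(0,a*k),(6,a*k),(0,0,255),1)
    return o
p=w2p(s,o['tool_pos'])[0];print('side tcp',p,'top',w2p(t,o['tool_pos'])[0])
cv2.imwrite('pics/c3.png',c(s['img'],120,290,130,140,4))
```

```text
[0.58831905 0.3154566  0.24246005] [-179.81229008    0.33288873   -0.49245118]
side tcp [161.0943037 344.935605 ] top [139.22786015 215.96425697]
```

View pics/c3.png

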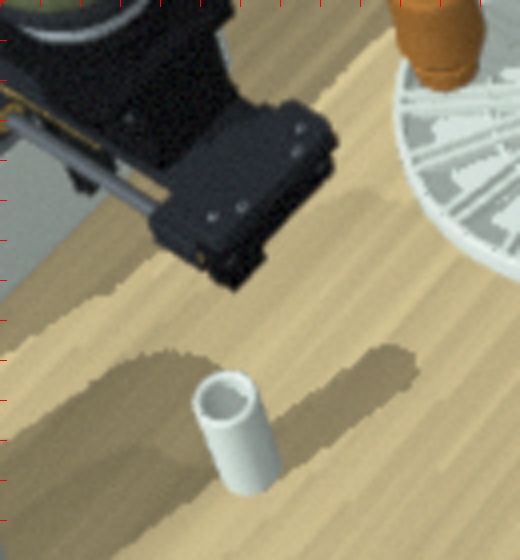

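The side view shows the open fingers straddling the sleeve: tips near (141,338) and (179,361), sleeve top at (177,389). Descending.

arm_command --pt "0 -0.2 4.5" --pt "0 0 4.5" --pt "0 0 4.5" --pt "0 0 3" --pt "0 0 1.5" --pt "0 0 0" --twist '[-0.5,0,0,0,0,0]'

```text
time_s: 4.6
tool_pos: [0.594, 0.3072, 0.0602]
tool_rot: [-180.0, -0.1, -1.1]
force: [0.1, 0.1, 0.1]
grip_width: 0.0872
```

arm_command --pt "-0.7 -1.0 0.5" --pt "0 0 0" --pt "0 0 0" --twist '[-1,0,0]'

```text
time_s: 4.97
tool_pos: [0.5887, 0.3194, 0.0588]
tool_rot: [-179.8, -0.4, -0.1]
force: [0.2, -0.5, 0.9]
grip_width: 0.0872
```

arm_command --pt "-0.1 0.1 0.4" --pt "0 0 0" --twist '[0,0]'

```text
time_s: 5.22
tool_pos: [0.5881, 0.3187, 0.0555]
tool_rot: [-179.8, -0.4, -0.1]
force: [0.3, 0.6, -0.3]
grip_width: 0.0872
```

arm_command --pt "0 0 0" --pt "0 0 0" --pt "0 0 0" --pt "0 0 0" --pt "0 0 0" --pt "0 0 0" --pt "0 0 0" --pt "0 0 0" --twist '[0,0,0,0,0,0,0,0]' --grip 0 --force 25

```text
time_s: 6.22
tool_pos: [0.5883, 0.3185, 0.0555]
tool_rot: [-179.8, -0.4, -0.1]
force: [-0.5, -0.2, 0.1]
grip_width: 0.033
```

arm_command --pt "0 0 -2" --pt "0 0 -4" --pt "0 0 -5" --pt "0 0 -5" --pt "0 0 -3" --pt "0 3 0" --pt "0 5 0" --pt "0 6 0" --pt "0 6 0" --pt "0 5 0" --twist '[0,0,0,0,0,0,0,0,0,0]'

```text
time_s: 7.48
tool_pos: [0.5864, 0.0707, 0.2645]
tool_rot: [-179.3, -1.2, 0.8]
force: [0.6, -0.2, -0.5]
grip_width: 0.0333
```

arm_command --pt "-0.8 2.0 0" --pt "-0.8 2.0 0" --pt "-0.6 1.5 0" --pt "0 0.5 0.5" --pt "0 0 0.5" --pt "0 0 0" --twist '[0,0,0,0,0,0]'

```text
time_s: 8.22
tool_pos: [0.5654, 0.0055, 0.2582]
tool_rot: [-179.5, -1.6, 0.5]
force: [-0.6, 0.2, 0.2]
grip_width: 0.0334
```

```bash
cat >> h.py <<'E'
def c(i,x,y,w,h,k):
    o=cv2.resize(i[y:y+h,x:x+w],None,fx=k,fy=k,interpolation=cv2.INTER_CUBIC)
    for a in range(0,w,10): cv2.line(o,(a*k,0),(a*k,6),(0,0,255),1)
    for a in range(0,h,10): cv2.line(o,(0,a*k),(6,a*k),(0,0,255),1)
    return o
E
python3 - <<'E'
from h import *
o=telemetry.get_obs();print(o['tool_pos'],o['tool_rot'])
s=cam('side');P=o['tool_pos']
print('sleeve bottom if centred',w2p(s,[P-[0,0,.055],P-[0,0,-.025]]),'tip@',w2p(s,[[.56,.006,.1445]]))
cv2.imwrite('pics/c4.png',c(s['img'],220,200,100,120,5))
E
```

```text
[0.5653691  0.00550914 0.25817205] [-179.45778979   -1.57453263    0.50141052]
sleeve bottom if centred [[268.10385781 261.52931264]
 [265.72124862 237.01680866]] tip@ [[271.45148418 279.22398688]]
```

View pics/c4.png

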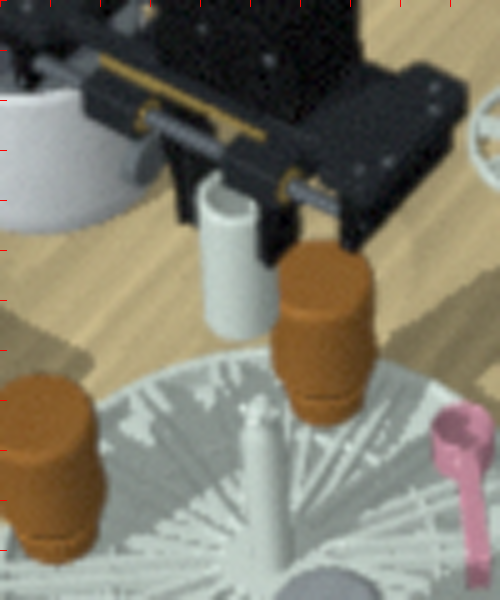

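The sleeve hangs from the jaws, lower end centred at about (268,264) and upper end at (265.6,239). The stud tip is at (271.6,280.6).

Run:
```python
from h import *
s=cam('side')
print(p2w(s,[(268.2,264.4),(265.6,239.4),(271.6,280.6)],[.203,.283,.1445]).round(4))
```

```text
[[0.5602 0.0122 0.203 ]
 [0.5615 0.0112 0.283 ]
 [0.5573 0.0092 0.1445]]
```

arm_command --pt "-0.4 0 0.5" --pt "0 0 1" --pt "0 0 1" --pt "0 0 1" --pt "0 0 1" --pt "0 0 0.5" --pt "0 0 0" --twist '[0.5,0,0,0,0,0,0]'

```text
time_s: 9.2
tool_pos: [0.5623, 0.0071, 0.2037]
tool_rot: [-179.4, -1.5, 0.1]
force: [0.4, -0.5, -0.9]
grip_width: 0.0334
```

arm_command --pt "-0.1 0.1 0.5" --pt "0 0 0.5" --pt "0 0 0.5" --pt "0 0 0.4" --pt "0 0 0" --twist '[0,0,0,0,0]'

```text
time_s: 9.82
tool_pos: [0.5622, 0.0062, 0.1841]
tool_rot: [-179.4, -1.6, 0.1]
force: [0.3, -0.3, -0.8]
grip_width: 0.0332
```

arm_command --pt "0 0 0.4" --pt "0 0 0.4" --pt "0 0 0.4" --pt "0 0 0" --twist '[0,0,0,0]'

```text
time_s: 10.32
tool_pos: [0.5618, 0.0065, 0.1712]
tool_rot: [-179.4, -1.5, 0.1]
force: [-0.5, -0.5, -0.3]
grip_width: 0.0331
```

arm_command --pt "0 0 0.8" --pt "0 0 1" --pt "0 0 1" --pt "0 0 1" --pt "0 0 1" --pt "0 0 1" --pt "0 0 1" --pt "0 0 0" --twist '[0,0,0,0,0,0,0,0]'

```text
time_s: 11.32
tool_pos: [0.5621, 0.0069, 0.097]
tool_rot: [-179.4, -1.3, 0.1]
force: [-1.4, -0.7, -1.3]
grip_width: 0.0335
```

arm_command --pt "0 0 0.5" --pt "0 0 0.5" --pt "0 0 0.5" --pt "0 0 0.3" --pt "0 0 0" --twist '[0,0,0,0,0]'

```text
time_s: 11.95
tool_pos: [0.5626, 0.007, 0.0793]
tool_rot: [-179.5, -1.3, 0.1]
force: [-3.9, -0.3, 1.8]
grip_width: 0.033
```

arm_command --pt "-0.15 0 0.2" --pt "0 0 0.2" --pt "0 0 0.2" --twist '[0,0,0]'

```text
time_s: 12.32
tool_pos: [0.5637, 0.0071, 0.0787]
tool_rot: [-179.6, -1.5, 0.0]
force: [-8.0, -0.3, 13.6]
grip_width: 0.0334
```

arm_command --pt "0 0 0" --pt "0 0 0" --pt "0 0 0" --pt "0 0 0" --twist '[0,0,0,0]' --grip 65

```text
time_s: 12.82
tool_pos: [0.5668, 0.0075, 0.0796]
tool_rot: [-179.5, -1.9, 0.1]
force: [-0.3, -0.1, 1.1]
grip_width: 0.0555
```

arm_command --pt "0 0 -1" --pt "0 0 -3" --pt "0 0 -4" --pt "0 0 -5" --pt "0 0 -4" --pt "0 0 0" --twist '[0,0,0,0,0,0]'

```text
time_s: 13.58
tool_pos: [0.5611, 0.0065, 0.2574]
tool_rot: [-179.5, -2.1, 0.1]
force: [0.8, -0.2, -0.7]
grip_width: 0.0566
```

Run:
```python
from h import *
o=telemetry.get_obs();print(o['tool_pos'],o['tool_rot'],o['force'],o['grip_width'])
s=cam('side')
print('sleeve top home',w2p(s,[[.56,.006,.104],[.56,.006,.1445],[.56,.006,.024]]))
cv2.imwrite('pics/c5.png',c(s['img'],220,250,100,100,6))
```

```text
[0.561078   0.00654459 0.25736485] [-1.79496969e+02 -2.06167602e+00  1.12456215e-01] [ 0.83464228 -0.2405717  -0.72887671] 0.056600303526011475
sleeve top home [[272.46951938 290.05324499]
 [271.45148418 279.22398688]
 [274.35486302 310.0975456 ]]
```

View pics/c5.png

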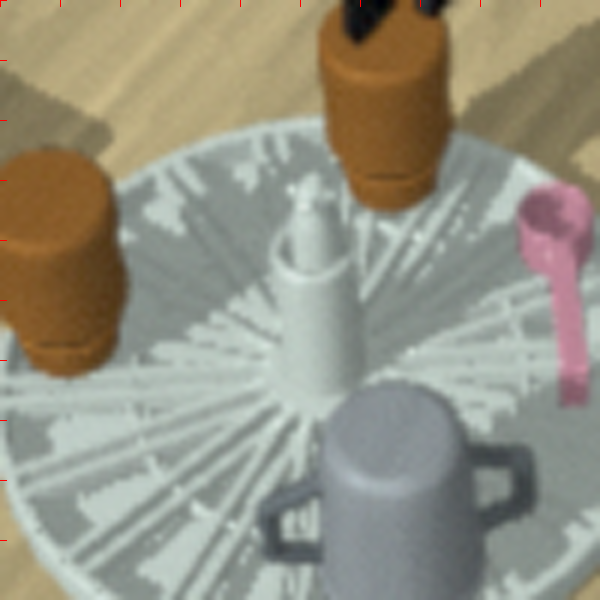

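The sleeve stands on the hub with the post sticking out of it; its top rim is at about (272,291), which matches the predicted home position. Now to the tier.

arm_command --pt "0.3 2 0" --pt "0.6 4 0" --pt "0.6 4 0" --pt "0.6 4 0" --pt "0.6 4 0" --pt "0.6 4 0" --pt "0.6 4 0" --pt "0.4 3 0" --pt "0.2 1.5 0" --pt "0 0 0" --twist '[0,0,0,0,0,0,0,0,0,0]'

```text
time_s: 14.88
tool_pos: [0.5962, -0.3218, 0.2347]
tool_rot: [-179.3, -0.3, -0.3]
force: [0.4, -0.6, 0.3]
grip_width: 0.0566
```

arm_command --pt "0.5 1 2" --pt "0.5 0.8 3" --pt "0 0 4" --pt "0 0 4" --pt "0 0 3" --pt "0 0 2" --pt "0 0 0" --twist '[0,0,0,0,0,0,0]'

```text
time_s: 15.75
tool_pos: [0.6082, -0.3289, 0.0425]
tool_rot: [-179.0, -0.2, 0.4]
force: [0.1, 0.0, 0.4]
grip_width: 0.0569
```

arm_command --pt "-0.2 1.0 0.5" --pt "0 0.1 1" --pt "0 0 0.6" --pt "0 0 0" --twist '[0,0,0,0]'

```text
time_s: 16.25
tool_pos: [0.6085, -0.3418, 0.0235]
tool_rot: [-179.2, -0.5, 0.4]
force: [0.5, 1.1, -0.2]
grip_width: 0.0567
```

Run:
```python
from h import *
s=cam('side');cv2.imwrite('pics/c6.png',c(s['img'],280,160,100,100,6))
o=telemetry.get_obs();print(o['tool_pos'],o['tool_rot'],w2p(s,[o['tool_pos']]))
```

```text
[ 0.60873246 -0.34184306  0.0238956 ] [-179.20743897   -0.48446245    0.38480131] [[331.85902598 220.38417134]]
```

View pics/c6.png

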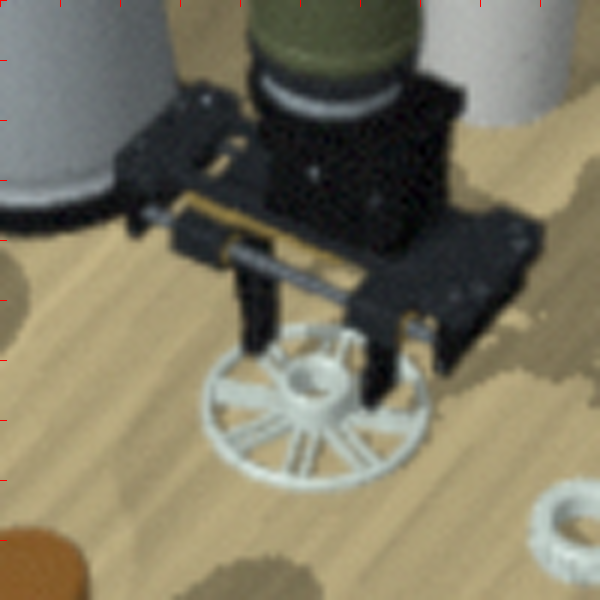

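The fingers straddle the hub, tips at about (323,219) and (342,227), hub at (333.7,223), a few mm off in y. I'll correct that, go down and grip.

arm_command --pt "-0.1 -0.25 0.7" --pt "0 0 0.6" --pt "0 0 0.2" --pt "0 0 0" --twist '[0,0,0,0]'

```text
time_s: 16.8
tool_pos: [0.6082, -0.3385, 0.0084]
tool_rot: [-179.2, -0.5, 0.4]
force: [0.3, 0.2, -0.2]
grip_width: 0.0563
```

arm_command --pt "0 0 0" --pt "0 0 0" --pt "0 0 0" --pt "0 0 0" --pt "0 0 0" --pt "0 0 0" --twist '[0,0,0,0,0,0]' --grip 0 --force 25

```text
time_s: 17.55
tool_pos: [0.6084, -0.3388, 0.0088]
tool_rot: [-179.2, -0.6, 0.4]
force: [-0.0, 0.3, -0.5]
grip_width: 0.0331
```

arm_command --pt "0 0 -1" --pt "0 0 -2" --pt "0 0 -3.5" --pt "0 0 -4" --pt "0 0 -4" --pt "0 0 -3" --pt "0 0 -2" --pt "0 0 0" --twist '[0,0,0,0,0,0,0,0]'

```text
time_s: 18.55
tool_pos: [0.608, -0.3415, 0.222]
tool_rot: [-179.5, -1.1, 0.5]
force: [0.5, 0.5, -0.2]
grip_width: 0.0329
```

arm_command --pt "-0.3 -2 0" --pt "-0.6 -4 0" --pt "-0.7 -4.5 0" --pt "-0.7 -4.5 0" --pt "-0.7 -4.5 0" --pt "-0.7 -4.5 0" --pt "-0.6 -4 0" --pt "-0.4 -3 0" --pt "-0.2 -1.5 0" --pt "0 0 0" --twist '[0,0,0,0,0,0,0,0,0,0]'

```text
time_s: 19.8
tool_pos: [0.5427, 0.0073, 0.2141]
tool_rot: [-179.2, -0.1, 1.0]
force: [-0.1, 0.7, -0.4]
grip_width: 0.033
```

arm_command --pt "0.6 0 0" --pt "0.8 0 0.5" --pt "0.4 0 0.5" --pt "0 0 0.5" --pt "0 0 0" --twist '[1,0,0,0,0]'

```text
time_s: 20.42
tool_pos: [0.5623, 0.0022, 0.1963]
tool_rot: [-179.2, 0.1, -0.5]
force: [0.8, 0.2, -0.0]
grip_width: 0.0333
```

Run:
```python
from h import *
o=telemetry.get_obs();P=o['tool_pos'];print(P,o['tool_rot'])
s=cam('side');print(w2p(s,[P+[0,0,.014],P-[0,0,.008]]))
cv2.imwrite('pics/c7.png',c(s['img'],220,210,100,100,6))
```

```text
[0.56234093 0.00224916 0.19628616] [-1.79234947e+02  9.92403093e-02 -4.60951818e-01]
[[269.84453609 259.08066131]
 [270.44249975 265.48451901]]
```

View pics/c7.png

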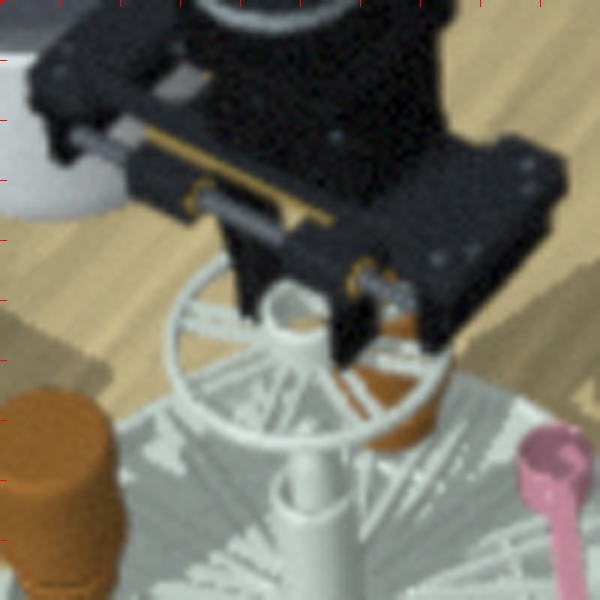

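The tier hangs level, hub top at about (269.7,261.7), right above the post.

arm_command --pt "0 -0.25 0.5" --pt "0 0 1" --pt "0 0 1" --pt "0 0 0.8" --pt "0 0 0.6" --pt "0 0 0.5" --pt "0 0 0.4" --pt "0 0 0" --twist '[0,0,0,0,0,0,0,0]'

```text
time_s: 21.48
tool_pos: [0.562, 0.0057, 0.1452]
tool_rot: [-179.3, 0.1, -0.4]
force: [-1.0, -0.5, -0.9]
grip_width: 0.0333
```

arm_command --pt "0 0 0.5" --pt "0 0 0.5" --pt "0 0 0.5" --pt "0 0 0.5" --pt "0 0 0" --twist '[0,0,0,0,0]'

```text
time_s: 22.1
tool_pos: [0.5622, 0.0059, 0.1241]
tool_rot: [-179.3, 0.0, -0.4]
force: [1.4, -0.0, -0.2]
grip_width: 0.0332
```

arm_command --pt "0 0 0.5" --pt "0 0 0.4" --pt "0 0 0.3" --pt "0 0 0.2" --twist '[0,0,0,0]'

```text
time_s: 22.6
tool_pos: [0.5628, 0.0062, 0.1124]
tool_rot: [-179.3, 0.0, -0.4]
force: [-7.7, -1.4, 18.6]
grip_width: 0.0333
```

arm_command --pt "0 0 0" --pt "0 0 0" --pt "0 0 0" --pt "0 0 0" --twist '[0,0,0,0]' --grip 65

```text
time_s: 23.1
tool_pos: [0.5632, 0.0062, 0.1127]
tool_rot: [-179.3, -0.1, -0.5]
force: [0.6, -0.8, 0.5]
grip_width: 0.0555
```

arm_command --pt "0 0 -1" --pt "0 0 -2.5" --pt "0 0 -3.5" --pt "0 0 -3.5" --pt "0 0 -2" --pt "0 0 0" --twist '[0,0,0,0,0,0]'

```text
time_s: 23.85
tool_pos: [0.5631, 0.005, 0.2439]
tool_rot: [-179.3, -0.1, -0.4]
force: [-0.9, 0.3, 0.0]
grip_width: 0.0566
```

arm_command --pt "-0.8 -2 0" --pt "-1.6 -4 0" --pt "-1.8 -4.5 0" --pt "-1.8 -4.5 0" --pt "-1.8 -4.5 0" --pt "-1.8 -4.5 0" --pt "-1.4 -3.5 0" --pt "-1.2 -3 0" --pt "-0.6 -1.5 0" --pt "0 0 0" --twist '[0,0,0,0,0,0,0,0,0,0]' --grip 80

```text
time_s: 25.1
tool_pos: [0.4151, 0.3456, 0.2372]
tool_rot: [-179.4, 1.0, 0.4]
force: [-0.0, 0.3, 0.3]
grip_width: 0.0694
```

arm_command --pt "1 1 1" --pt "1 1 3" --pt "0 0 4" --pt "0 0 4" --pt "0 0 3" --pt "0 0 2" --pt "0 0 0" --twist '[0,0,0,0,0,0,0]'

```text
time_s: 25.98
tool_pos: [0.4378, 0.3107, 0.0543]
tool_rot: [180.0, 1.2, -0.6]
force: [0.5, -0.6, 0.7]
grip_width: 0.0694
```

Run:
```python
from h import *
o=telemetry.get_obs();P=o['tool_pos'];print(P,o['tool_rot'])
s=cam('side');print(w2p(s,[P]),w2p(s,[[.4355,.3235,.022]]))
a=c(s['img'],190,380,90,95,4);b=c(s['img'],220,240,90,95,4)
cv2.imwrite('pics/c8.png',np.hstack([a,b]))
```

```text
[0.43784546 0.31073279 0.05427474] [179.97391913   1.17256066  -0.55407836]
[[234.82079628 427.3123226 ]] [[233.54582704 439.57106035]]
```

View pics/c8.png

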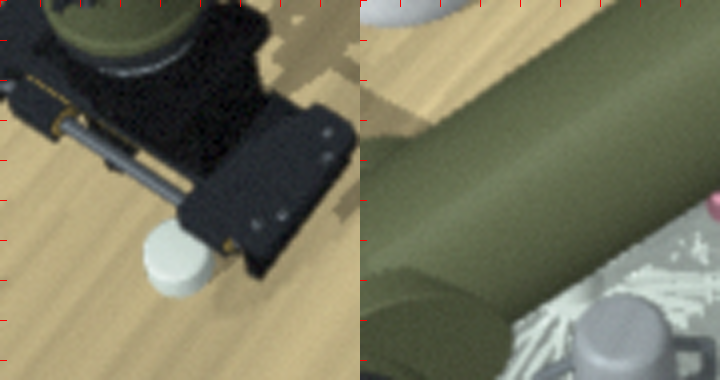

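The cap is undisturbed at (234.5,441), and the forearm hides the post. I'll centre over the cap and go down.

arm_command --pt "-0.3 -1.2 1" --pt "0 0 1.5" --pt "0 0 1.2" --pt "0 0 0.5" --pt "0 0 0" --twist '[0,0,0,0,0]'

```text
time_s: 26.65
tool_pos: [0.4365, 0.3243, 0.0122]
tool_rot: [-179.9, 0.9, -0.6]
force: [-0.4, 0.5, -0.6]
grip_width: 0.0695
```

arm_command --pt "-0.1 0.15 0.4" --pt "0 0 0.3" --pt "0 0 0" --twist '[0,0,0]'

```text
time_s: 27.02
tool_pos: [0.4358, 0.3229, 0.0054]
tool_rot: [-179.9, 0.8, -0.6]
force: [0.6, 0.1, 1.1]
grip_width: 0.0692
```

arm_command --pt "0 0 0" --pt "0 0 0" --pt "0 0 0" --pt "0 0 0" --pt "0 0 0" --pt "0 0 0" --pt "0 0 0" --twist '[0,0,0,0,0,0,0]' --grip 0 --force 50

```text
time_s: 27.9
tool_pos: [0.4363, 0.3231, 0.0059]
tool_rot: [-179.9, 0.8, -0.6]
force: [0.3, 0.9, -0.9]
grip_width: 0.0346
```

arm_command --pt "0 0 -1" --pt "0 0 -3" --pt "0 0 -4.5" --pt "0 0 -5" --pt "0 0 -4" --pt "0 0 -2.5" --pt "0 0 -1" --pt "0 0 0" --twist '[0,0,0,0,0,0,0,0]'

```text
time_s: 28.9
tool_pos: [0.4381, 0.323, 0.2255]
tool_rot: [-179.9, 0.7, -0.5]
force: [0.2, -0.2, -0.4]
grip_width: 0.0348
```

arm_command --pt "0.6 1.5 0" --pt "1.4 3.5 0" --pt "1.6 4 0" --pt "1.6 4 0" --pt "1.6 4 0" --pt "1.6 4 0" --pt "1.4 3.5 0" --pt "1.2 3 0" --pt "0.6 1.5 0" --pt "0 0 0" --twist '[0,0,0,0,0,0,0,0,0,0]'

```text
time_s: 30.15
tool_pos: [0.5483, 0.0097, 0.2092]
tool_rot: [179.9, 2.0, -0.9]
force: [0.5, 0.9, -1.1]
grip_width: 0.0346
```

arm_command --pt "0.5 0.2 0" --pt "0.5 0.2 0" --pt "0.3 0 0" --pt "0 0 0" --twist '[0,-0.9,0,0]'

```text
time_s: 30.65
tool_pos: [0.5612, 0.0102, 0.2087]
tool_rot: [180.0, 2.0, 0.5]
force: [0.2, -0.0, -0.6]
grip_width: 0.0348
```

Run:
```python
from h import *
o=telemetry.get_obs();P=o['tool_pos'];print(P,o['tool_rot'])
s=cam('side');print(w2p(s,[P-[0,0,.006],P+[0,0,.016],[.562,.0065,.1445],[.562,.0065,.126]]))
cv2.imwrite('pics/c9.png',c(s['img'],220,210,100,100,6))
```

```text
[0.56122998 0.01015487 0.20874035] [179.9918562    2.03657407   0.50481721]
[[268.37256129 263.70538962]
 [267.74070994 257.19986739]
 [270.63195637 279.00220637]
 [271.11076929 284.00948078]]
```

View pics/c9.png

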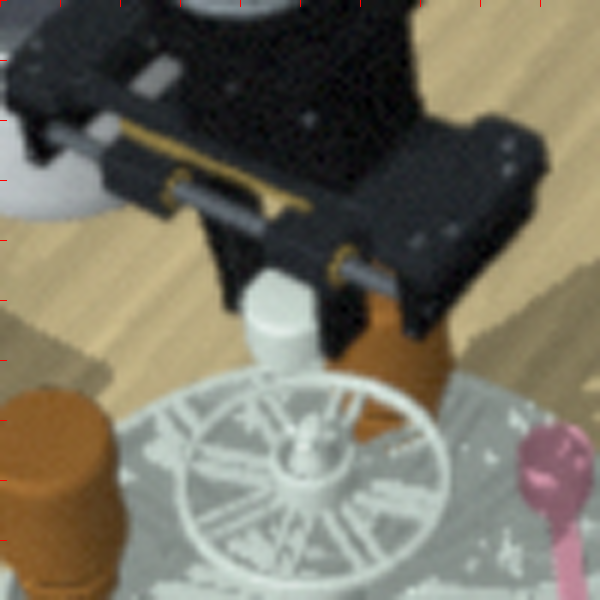

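The tier sits level on the post, hub at about (272,286). The cap is above it, top at (268,260), and the stud tip is at (272,280). Lowering with a small y correction.

arm_command --pt "0 0.3 0.5" --pt "0 0.3 1" --pt "0 0 1" --pt "0 0 1" --pt "0 0 1" --pt "0 0 0.8" --pt "0 0 0" --twist '[0.5,0,0,0,0,0,0]'

```text
time_s: 31.58
tool_pos: [0.558, 0.0037, 0.151]
tool_rot: [180.0, 2.2, -0.0]
force: [0.2, 1.0, 0.3]
grip_width: 0.0344
```

arm_command --pt "0.35 0 0" --pt "0 0 0" --pt "0 0 0.3" --pt "0 0 0.2" --pt "0 0 0" --twist '[0,0,0,0,0]'

```text
time_s: 32.2
tool_pos: [0.5624, 0.0039, 0.1466]
tool_rot: [180.0, 2.0, -0.0]
force: [0.2, -0.3, -0.1]
grip_width: 0.0345
```

arm_command --pt "0 0 0.2" --pt "0 0 0.2" --pt "0 0 0.2" --pt "0 0 0" --twist '[0,0,0,0]'

```text
time_s: 32.7
tool_pos: [0.5619, 0.0046, 0.1425]
tool_rot: [179.9, 2.1, 0.0]
force: [-1.2, -0.4, 2.8]
grip_width: 0.0348
```

arm_command --pt "0 0 0.3" --pt "0 0 0.3" --pt "0 0 0.3" --twist '[0,0,0]'

```text
time_s: 33.08
tool_pos: [0.562, 0.005, 0.1349]
tool_rot: [179.9, 2.0, 0.0]
force: [0.3, -0.2, -0.6]
grip_width: 0.0348
```

arm_command --pt "0 0 0.2" --pt "0 0 0.3" --pt "0 0 0.3" --twist '[0,0,0]'

```text
time_s: 33.45
tool_pos: [0.5621, 0.0048, 0.133]
tool_rot: [179.8, 2.0, 0.0]
force: [-8.8, -2.3, 19.8]
grip_width: 0.0346
```

arm_command --pt "0 0 0.3" --pt "0 0 0.3" --pt "0 0 0.3" --pt "0 0 0.3" --pt "0 0 0.3" --pt "0 0 0.3" --twist '[0,0,0,0,0,0]'

```text
time_s: 34.2
tool_pos: [0.5621, 0.0047, 0.1331]
tool_rot: [179.3, 1.8, -0.0]
force: [-7.0, -0.6, 19.3]
grip_width: 0.0346
```

Run:
```python
from h import *
s=cam('side')
o=telemetry.get_obs();print(o['time_s'],o['tool_pos'],o['tool_rot'],o['force'],o['grip_width'])
cv2.imwrite('pics/c10.png',c(s['img'],220,230,100,100,6))
```

```text
34.25 [0.56212196 0.00475592 0.13306434] [ 1.79250686e+02  1.83104404e+00 -2.68275624e-02] [-7.52733801  0.55702757 18.5675137 ] 0.034835123061243096
```

View pics/c10.png

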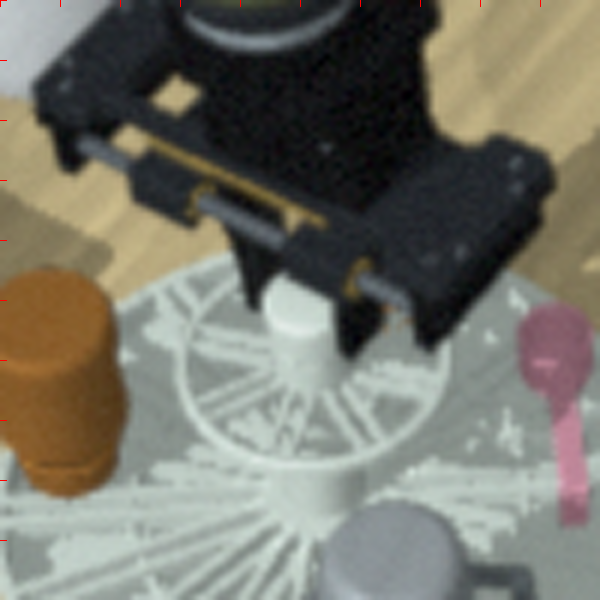

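The cap is down on the stud, just above the tier hub, with the jaws around it; the cup, scoop and left bottle haven't moved. The push holds steady at about 19 N with the TCP at 0.133 m, so I'm handing in.

Run:
```python
from h import *
o=telemetry.get_obs();print(o['time_s'],o['tool_pos'],o['force'])
print(env.sign_off())
o=telemetry.get_obs();print(o['time_s'],o['tool_pos'],o['tool_rot'],o['force'],o['grip_width'])
```

```text
34.25 [0.56212196 0.00475592 0.13306434] [-7.52733801  0.55702757 18.5675137 ]
the job is handed in; nothing more can be done
None
the job is handed in; nothing more can be done
```

The sleeve and the tier are back on the post, the cap is snapped on, and the job was handed in at 34.25 s with the gripper still pushing the cap down. No verdict was reported, so the result comes from my own readings.

- **Sleeve:** lowered with the gripper holding it until it pushed back with about 14 N at the expected home height, then released.
- **Tier:** lowered the same way, hub upward, until it pushed back with about 19 N at the expected height, then released.
- **Cap:** first contact came about 9 mm above home. The push then fell to near zero and rose again to about 19 N at the expected home height (underside about 127.3 mm, target 127.5 mm). It held there for over 0.7 s, with the jaws still gripping at 50 N.

**Last checks:** the final side picture showed the cap down on the stud and the tier level. The left bottle, cup and scoop had not moved.

**Not confirmed or not ideal:**
- The second bottle was almost entirely hidden behind the gripper in the last picture, and the screw ring and tongs were outside it.
- The two cameras disagreed by about 4–6 mm, so I relied on relative positions and contact forces for the final fit.
- The tool was tilted about 2° at the end (limit 4°), with about 7 N of sideways force.
- The handover allowed no reading afterwards.

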